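Park the belt tensioner of an orbital shaker at 40 on its scale

ROBOT

A 6-joint arm with a two-finger parallel gripper is mounted at the origin on the work surface. World frame = base frame: x ahead of the robot, y to its left, z up, the work surface at z = 0. Lengths are in m, angles in degrees, forces in N, time in s.
With the tool pointing down it reaches from about 0.4 to 0.825 m from the base axis. Payload 7 kg.
Tool frame: the origin (TCP) lies on the centre line of the jaws, within the pads' length; the fingertips stand 8 mm ahead of it and the grasp point (between the pads) lies 11 mm behind it; z points along the fingers, y is the line along which they close (so a half turn about z gives the same grasp; the last joint's range is limited). The gripper opens to 88 mm and grips with 3 to 60 N. Pads are 19 mm wide; open, the fingers measure 130 mm over their backs; the gripper's body (78 mm by 193 mm) begins 47 mm behind the grasp point.
Start: joints at [-59.009, 20.546, 0.682, 0, -70.136, -16.507], TCP at [0.169, -0.654, 0.235] pointing down, gripper open.
Joint ranges: [-176.03, 176.03], [-82.01, 121.73], [-58.28, 71.71], [-173.87, 95.51], [-174.79, -0.11], [-173.66, 173.66]. Speed limits (degrees/s): [136.94, 136.94, 172.46, 180, 180, 180].

INTERFACE

Orientations are given as [roll, pitch, yaw] about the fixed x, y, z axes, in that order (R = Rz(yaw) Ry(pitch) Rx(roll)).
In Python, from plant import telemetry, viewer, close_job, models gives the robot as it stands.
- The arm moves only by the shell command python3 -m handwheel 'ROWS' [FORCE]. ROWS is JSON, a list of rows, each an object with "grip": the closure, from -1 (fully open) to 1 (shut); "travel": the shift along the tool's x, y, z as a fraction of full scale, a list of three; "spin": the turn about the tool's z as a fraction of full scale. A call has 1 to 8 rows; each row shifts and turns the commanded pose from where the row before left it, along the tool's axes as they then stand; what a row does not reach is not made up. Full scale, the value 1, is 0.025 m for a shift and 5 degrees for a turn. A row lasts 1/8 s, in which the tool goes at most 62.5 mm and 10.7 degrees, less where a joint would pass 70% of its speed; a pose out of reach is approached as far as the arm can. A call with a number of a shift or a turn outside -1 to 1 is refused whole. A call with a gripper value outside its range is refused whole. The fingers move at their own pace and stop on an object; FORCE is the grip in N (left out, the last holds). Time passes only in rows, so rows that do not move let the fingers close. It gives the time, the measured TCP pose, the force, the opening and the grip force at its end, in the units of the state.
- telemetry.get_state(): the state, without advancing time (a new reading comes with each control period).
- viewer.capture(name): name is "scene" or "top" or "wrist"; returns the picture (384x512x3 uint8, red, green, blue); there is no depth.
- viewer.calibration(name): a dict with "fx", "fy", "cx", "cy" (pixels), "T" (4x4, takes a point from camera to world coordinates); the wrist camera has in their place "T_tool_cam" (4x4, takes a point from camera to tool coordinates, whose origin is the TCP and whose axes are the flange's). Camera axes: x right, y down, z forward; pixel columns grow to the right and rows downward; lengths in m; the calibration is good to about 2 mm. A picture is of the moment at which its call begins: read the wrist's pose just before it. calibration takes no time and is no camera call.
- close_job(): hands the job in; it is judged then, once.
Trained networks look in the newest picture that a camera, given by its name, has taken for a name from the list of things; names that differ only in an ending like _2 or _b are one class to them, and where a whole thing is asked for, a point or a joint stands for the part that bears it (a point fixed in the world has none). Each returns a list of dicts, best first, with "p" (0 to 1); they miss things now and then, are a little off and sometimes report something else, mostly with a low value. They report only what shows in the picture. A call takes as long as a camera call.
- models.find_in(camera, thing): "position" ([column, row] in pixels, amid what is visible of it).
The state is a dict: "time_s": time; "joints": joint angles; "qd": joint speeds; "joint_torque": joint torques, N m; "tcp_pos": TCP position; "eef_rot": TCP orientation; "contact_force": force on the tool from outside, world axes, zero at the start; "moment": the same for the moment, N m; "gripper_width": finger opening in m; "gripper_force": force on a finger pad.
Only numpy, scipy, OpenCV 4.12 (cv2) and the standard library are available. Lean on these libraries where they do the work, as an engineer would, in place of code of your own. Each camera call takes 0.05 s, during which the arm holds its last target. There are 200 camera calls.

TASK

The shaker is open for a new drive belt: draw the index plunger of the sprung tensioner arm by its black knob, swing the arm back to 40 on the scale and let the plunger drop fully home in the notch there, so that the arm stays parked when you let go. 40 is the limit of the spring, so come up to it from below, feel for the notch and stop as soon as the plunger catches, never running past it. Do not force the plunger against the notched sector or let the arm fly back, and leave the lab things beside the shaker alone.

Things in the scene. Friction and masses are not known exactly. Their poses are not given: they have to be found in the camera images.
- shaker: Orbital shaker, open: white casing 300 x 400 mm (x, y), 100 mm high to its rim, fixed; cover, platform and belt are off, so the metal drive deck with a 146 mm toothed pulley and a 42 mm motor pulley shows. Origin at the centre of its underside on the bench; x points to its back, y to its left, z up; the display and dials are on its front (-x) side.
- pivot (a point): Point on the upright pivot axis of the aluminium tensioner arm, 130 mm above the bench; axes parallel to the shaker's. Seen from above the arm at rest points along -55 degrees in the shaker's frame (0 = its +x, anticlockwise positive) and is swung clockwise from there, its free end moving towards the shaker's front.
- knob (a point): Centre of the black pull knob on the arm's index plunger: upright, round, 26 mm in diameter, 28 mm high, 130 mm from the pivot axis. Plunger down, this point is 174 mm above the bench and 30 mm above the arm's top; under the knob is a 22 mm wide guide, 14 mm high. It rises with the plunger and swings with the arm. Within 75 mm of its path nothing stands higher than the guide.
- tensioner_arm (a joint): Arm angle, rad: 0 at rest on its stop, growing as it is swung back, at most 0.96; its spring always drives it to rest (3.5 N at the knob at rest, 6 N at 40 degrees). The pointer at its end runs on a scale in degrees: short lines every 2, long every 10 (0 to 40). 40 is near 0.698, but the sector with scale and notches is set in slots to suit the belt, up to 0.08 rad (10 mm at the knob) either way.
- plunger (a joint): Lift of the 8 mm plunger pin, m, straight up: 0 down, 0.012 fully drawn; a spring presses it down (9 to 13 N). The steel sector under the arm has two 10 mm wide notches, at 20 and 40. Above 0.006 the pin is clear of it; at 0.006 it rides on it and, if the knob is not held, drops into the next notch, then holds the arm with 1 mm play. At rest it hangs in a wide gap before the scale's 7.
- tip_box: Pipette-tip box, loose bystander, 122 x 84 x 62 mm, clear with a blue deck and white tips; origin at the centre of its underside.
- tube_rack: Round blue tube rack, loose bystander, 112 mm in diameter, 42 mm high; origin at the centre of its underside.
- screw_tray: Open white plastic tray with the cover's screws, loose bystander, 105 x 75 x 22 mm; origin at the centre of its underside.

How it is judged (in metres and radians):
On the way, in this order (a step that is already met when the one before it is completed fails the run):
1. the plunger is drawn clear of the sector and the arm is swung past the 20 notch (value of joint plunger above 0.005 m and value of joint tensioner_arm above 0.46 rad).
2. the plunger has dropped home in the notch at 40 (value of joint plunger below 0.0015 m and value of joint tensioner_arm between 0.6 and 0.797 rad), for 0.2 s.
At the end, for the whole second after the job is handed in: The arm stands parked in the 40 notch (0.6 to 0.797 rad, which holds wherever the sector is set) and does not move; the plunger is home, less than 1.5 mm from fully down (all of step 2 and velocity of joint tensioner_arm between -0.05 and 0.05 rad/s); the robot touches nothing.
It fails at once if the plunger is forced against the sector (more than 20 N between them) (contact force between plunger and sector above 20 N).
It fails at once if the arm is run past 40 (the knob more than 2.5 mm beyond the middle of the 40 notch) (y of knob in the frame of notch40 below -0.0025 m).
It fails at once if the arm flies back (faster than 3 rad/s) (velocity of joint tensioner_arm below -3 rad/s).
It fails at once if a thing beside the shaker is moved by more than 15 mm (distance of any of tip_box, tube_rack, screw_tray from where it was at the start of the episode above 0.015 m).
It also fails if it takes over 42 s, if anything falls off the work surface, if the arm or the gripper's body presses on something with over 40 N, if the wrist force passes 120 N, or if a joint passes its speed limit or range.

## Working session

There is one attempt and no reset: what is moved stays moved. The work goes in short steps, Python scripts to look and compute and a shell command to move; the robot and the scene stay as the last step left them, time stands still between calls to the robot, and variables do not carry over. Pictures are saved under pics/ and viewed, at most 10 in all, crops included, and the job is handed in when it is done.

```bash
mkdir -p pics
cat > h.py <<'E'
import numpy as np,cv2
from plant import telemetry,viewer,models
from scipy.spatial.transform import Rotation as R
def T(name):
    c=viewer.calibration(name)
    if 'T' in c: return c,np.array(c['T'])
    s=telemetry.get_state(); M=np.eye(4)
    M[:3,:3]=R.from_euler('xyz',s['eef_rot'],degrees=True).as_matrix(); M[:3,3]=s['tcp_pos']
    return c,M@np.array(c['T_tool_cam'])
def ray(name,px,z,CT=None):
    c,M=CT or T(name)
    d=M[:3,:3]@np.array([(px[0]-c['cx'])/c['fx'],(px[1]-c['cy'])/c['fy'],1]); o=M[:3,3]
    return o+d*(z-o[2])/d[2]
def proj(CT,p):
    c,M=CT; q=np.linalg.inv(M)@np.append(p,1); return [c['fx']*q[0]/q[2]+c['cx'],c['fy']*q[1]/q[2]+c['cy']]
def cap(name,f):
    ct=T(name); im=viewer.capture(name); cv2.imwrite('pics/'+f,im[:,:,::-1]); return im,ct
E
python3 - <<'E'
from h import *
print(telemetry.get_state())
ims=[]
for n in ['top','wrist','scene']:
    im,ct=cap(n,n+'0.png'); ims.append(im)
    for th,z in [('knob',.174),('pivot',.13),('shaker',.1),('tip_box',.06),('tube_rack',.04),('screw_tray',.02)]:
        r=models.find_in(n,th)[:2]
        for q in r: print(n,th,q['p'],q['position'],ray(n,q['position'],z,ct).round(3))
E
```

```text
{'time_s': 0.0, 'joints': array([-5.90092836e+01,  2.05911772e+01,  6.33081954e-01, -2.17600544e-02,
       -7.01354143e+01, -1.65101764e+01]), 'qd': array([ 0.07179137,  0.02497185, -0.02831254, -0.0186902 ,  0.06080291,
       -0.01646816]), 'joint_torque': array([-4.18003274e-04, -5.82716525e+01,  2.93052506e+01,  6.99727044e+00,
        6.98545278e-03, -1.88494473e-04]), 'tcp_pos': array([ 0.16868297, -0.65308204,  0.23361517]), 'eef_rot': array([ 1.79904532e+02, -6.96454246e-03, -1.65526865e+02]), 'contact_force': array([-0.39710392,  1.31475089,  0.11045168]), 'moment': array([ 0.01039834,  0.01148306, -0.02015356]), 'gripper_force': 0.0, 'gripper_width': 0.08785304413780126}
top knob 0.45 [258.9, 130.5] [0.65  0.002 0.174]
top knob 0.16 [266.5, 159.2] [ 0.585 -0.015  0.174]
top pivot 0.85 [263.2, 161.5] [ 0.591 -0.01   0.13 ]
top shaker 0.67 [268.8, 158.3] [ 0.608 -0.024  0.1  ]
top tip_box 0.55 [286.7, 252.4] [ 0.391 -0.07   0.06 ]
top tube_rack 0.59 [168.3, 240.8] [0.415 0.212 0.04 ]
top screw_tray 0.83 [397.5, 172.7] [ 0.599 -0.354  0.02 ]
scene knob 0.54 [271.6, 213.3] [ 0.657 -0.001  0.174]
scene knob 0.51 [274.8, 210.5] [0.65  0.009 0.174]
scene pivot 0.8 [254.3, 242.3] [ 0.696 -0.059  0.13 ]
scene shaker 0.72 [255.4, 243.6] [ 0.676 -0.051  0.1  ]
scene tube_rack 0.83 [312.3, 179.8] [0.433 0.217 0.04 ]
scene screw_tray 0.65 [139.8, 268.7] [ 0.597 -0.348  0.02 ]
```

View pics/top0.png

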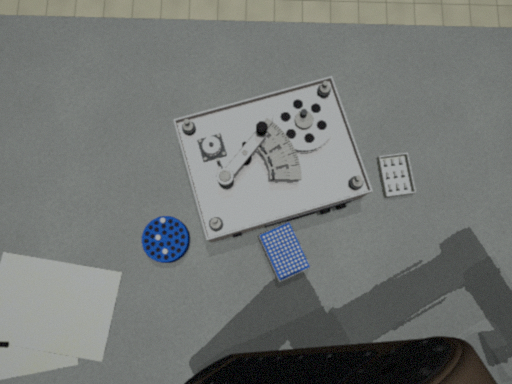

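View pics/scene0.png

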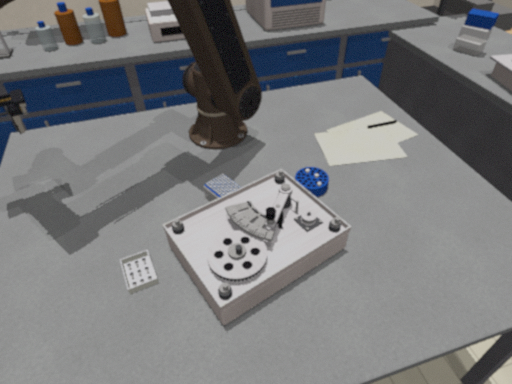

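The top picture shows the knob at about (262,128), the pivot at (225,177) and the casing corners at (176,119), (332,77), (370,190) and (206,240). The arm's free end swings towards (300,180), between the tip box and the pulley.

Run:
```python
from h import *
ct=T('top')
c=[ray('top',p,.1,ct) for p in [(176,119),(332,77),(370,190),(206,240)]]
for q in c: print(q.round(3))
xs=(c[0]+c[1]-c[2]-c[3])[:2]; print('yaw',np.degrees(np.arctan2(xs[1],xs[0])), 'ctr',np.mean(c,0))
ys=(c[0]+c[3]-c[1]-c[2])[:2]; print('yawy',np.degrees(np.arctan2(-ys[0],ys[1])))
k=ray('top',(262,128),.185,ct); p=ray('top',(225,177),.13,ct); print(k,p,np.linalg.norm((k-p)[:2]),np.degrees(np.arctan2(*(k-p)[1::-1])))
cs=T('scene'); print(ray('scene',(271,213),.178,cs)); print(ct[1][:3,3],cs[1][:3,3])
```

```text
[0.7   0.199 0.1  ]
[ 0.817 -0.176  0.1  ]
[ 0.536 -0.26   0.1  ]
[0.413 0.116 0.1  ]
yaw 16.37199390918281 ctr [ 0.61650777 -0.03014584  0.1       ]
yawy 17.699958259331165
[ 0.65200201 -0.00442186  0.185     ] [0.5534466  0.07611899 0.13      ] 0.1272792062151521 -39.25617239665492
[ 0.65886586 -0.00372935  0.178     ]
[0.33002172 0.01789472 1.10114888] [ 1.24668945 -0.21023828  0.82037465]
```

```bash
python3 -m handwheel '[{"grip":-1,"travel":[-1,0.8,-0.2],"spin":0},{"grip":-1,"travel":[-1,0.8,-0.2],"spin":0},{"grip":-1,"travel":[-1,0.8,-0.2],"spin":0},{"grip":-1,"travel":[-1,0.8,-0.2],"spin":0},{"grip":-1,"travel":[-1,0.8,-0.2],"spin":0},{"grip":-1,"travel":[-1,0.8,-0.2],"spin":0},{"grip":-1,"travel":[-1,0.8,-0.2],"spin":0},{"grip":-1,"travel":[-1,0.8,-0.2],"spin":0}]' 30
python3 -m handwheel '[{"grip":-1,"travel":[-1,0.8,0],"spin":0},{"grip":-1,"travel":[-1,0.8,0],"spin":0},{"grip":-1,"travel":[-1,0.8,0],"spin":0},{"grip":-1,"travel":[-1,0.8,0],"spin":0},{"grip":-1,"travel":[-1,0.8,0],"spin":0},{"grip":-1,"travel":[-1,0.8,0],"spin":0},{"grip":-1,"travel":[-1,0.8,0],"spin":0},{"grip":-1,"travel":[-1,0.8,0],"spin":0}]'
python3 -m handwheel '[{"grip":-1,"travel":[-1,0.8,0],"spin":0},{"grip":-1,"travel":[-1,0.8,0],"spin":0},{"grip":-1,"travel":[-1,0.8,0],"spin":0},{"grip":-1,"travel":[-1,0.8,0],"spin":0},{"grip":-1,"travel":[-1,0.8,0],"spin":0},{"grip":-1,"travel":[-1,0.8,0],"spin":0},{"grip":-1,"travel":[-1,0.8,0],"spin":0},{"grip":-1,"travel":[0,0.8,0],"spin":0}]'
python3 -m handwheel '[{"grip":-1,"travel":[0,0,0],"spin":1},{"grip":-1,"travel":[0,0,0],"spin":1},{"grip":-1,"travel":[0,0,0],"spin":1},{"grip":-1,"travel":[0,0,0],"spin":1},{"grip":-1,"travel":[0,0,0],"spin":1},{"grip":-1,"travel":[0,0,0],"spin":1},{"grip":-1,"travel":[0,0,0],"spin":1},{"grip":-1,"travel":[0,0,0],"spin":1}]'
python3 - <<'E'
from h import *
s=telemetry.get_state(); print(s['joints'],s['tcp_pos'],s['eef_rot'])
im,ct=cap('wrist','w1.png'); print(ct[1][:3,:].round(3))
for th,z in [('knob',.185),('pivot',.15)]:
    for q in models.find_in('wrist',th)[:2]: print(th,q,ray('wrist',q['position'],z,ct))
E
```

```text
time_s: 2.05
tcp_pos: [0.323, -0.4477, 0.2749]
eef_rot: [-180.0, 0.0, -165.5]
contact_force: [0.5, -0.4, -0.1]
gripper_width: 0.0874
gripper_force: 0.0
time_s: 3.05
tcp_pos: [0.4766, -0.2427, 0.2748]
eef_rot: [-180.0, 0.0, -165.5]
contact_force: [1.0, -0.3, -1.4]
gripper_width: 0.0876
gripper_force: 0.0
time_s: 4.05
tcp_pos: [0.6065, -0.0436, 0.2737]
eef_rot: [-180.0, -0.1, -165.5]
contact_force: [0.5, 0.9, -1.0]
gripper_width: 0.0878
gripper_force: 0.0
time_s: 5.05
tcp_pos: [0.6051, -0.0447, 0.2748]
eef_rot: [180.0, 0.0, 154.3]
contact_force: [-0.4, -0.7, 0.2]
gripper_width: 0.0879
gripper_force: 0.0
[ 1.42008844e+01  1.28475767e+01 -4.79736919e+00 -5.19049577e-03
 -7.23487194e+01 -1.29886010e+02] [ 0.6050511  -0.04470151  0.27475613] [1.79992142e+02 1.68882461e-03 1.54313301e+02]
[[ 0.434  0.861  0.263  0.533]
 [ 0.901 -0.415 -0.127 -0.011]
 [ 0.     0.292 -0.956  0.424]]
knob {'position': [314.8, 223.1], 'p': 0.68} [ 0.65035233 -0.00362283  0.185     ]
pivot {'position': [287.3, 142.3], 'p': 0.58} [0.5732417  0.00559651 0.15      ]
```

View pics/w1.png

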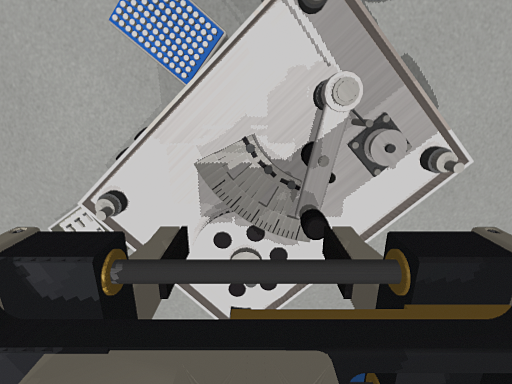

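The wrist picture shows the knob at (313,220), the pivot at (340,92), the pointer near (300,238) at the zero end of the scale, and the scale running to about (200,165). The measured points agree: the knob is at about (0.651,-0.004). Next I align the jaws and descend.

```bash
python3 -m handwheel '[{"grip":-1,"travel":[0,0,0],"spin":0.82},{"grip":-1,"travel":[0,0,0],"spin":0.82},{"grip":-1,"travel":[0,0,0],"spin":0.82},{"grip":-1,"travel":[-0.15,0.8,0],"spin":0},{"grip":-1,"travel":[-0.15,0.8,0],"spin":0},{"grip":-1,"travel":[-0.15,0.82,0],"spin":0},{"grip":-1,"travel":[0,0,0],"spin":0},{"grip":-1,"travel":[0,0,0],"spin":0}]'
python3 - <<'E'
from h import *
s=telemetry.get_state(); print(s['joints'],s['tcp_pos'],s['eef_rot'])
im,ct=cap('wrist','w2.png')
for q in models.find_in('wrist','knob')[:2]: print(q,ray('wrist',q['position'],.18,ct))
print(proj(ct,[.651,-.004,.188]), proj(ct,[.651,-.004,.160]))
E
```

```text
time_s: 6.2
tcp_pos: [0.6516, -0.0037, 0.2741]
eef_rot: [-180.0, -0.0, 142.2]
contact_force: [-1.0, -1.6, -0.1]
gripper_width: 0.0875
gripper_force: 0.0
[ 1.67932162e+01  1.72014809e+01  9.96774562e-01 -1.66524758e-03
 -7.38472085e+01 -1.44561001e+02] [ 0.65161078 -0.00368442  0.27406782] [-1.79958630e+02 -3.14049128e-02  1.42231740e+02]
{'position': [258.2, 199.6], 'p': 0.68} [ 0.65310506 -0.00270652  0.18      ]
[np.float64(255.79621060117688), np.float64(201.40482888663334)] [np.float64(255.76796991191597), np.float64(192.71387367375246)]
```

View pics/w2.png

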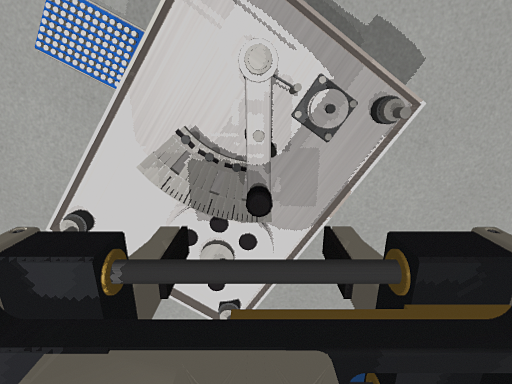

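The knob (258,200) sits centred between the jaws and lies on the arm line from the pivot (258,58). I go down and grip.

```bash
python3 -m handwheel '[{"grip":-1,"travel":[0,0,0.8],"spin":0},{"grip":-1,"travel":[0,0,0.8],"spin":0},{"grip":-1,"travel":[0,0,0.8],"spin":0},{"grip":-1,"travel":[0,0,0.8],"spin":0},{"grip":-1,"travel":[0,0,0.8],"spin":0},{"grip":-1,"travel":[0,0,0.3],"spin":0},{"grip":0.1,"travel":[0,0,0],"spin":0},{"grip":0.1,"travel":[0,0,0],"spin":0}]' 30
python3 - <<'E'
from h import *
im,ct=cap('wrist','w3.png')
big=cv2.resize(im[:260,100:420],None,fx=2.4,fy=2.3,interpolation=cv2.INTER_CUBIC)
cv2.imwrite('pics/w3b.png',big[:,:,::-1])
for th in ['knob','pivot']:print(models.find_in('wrist',th)[:2])
E
```

```text
time_s: 7.3
tcp_pos: [0.652, -0.0041, 0.1681]
eef_rot: [179.9, 0.1, 142.2]
contact_force: [0.6, 0.3, -0.1]
gripper_width: 0.0728
gripper_force: 0.0
[{'position': [262.5, 243.5], 'p': 0.56}]
[{'position': [258.0, 113.4], 'p': 0.88}]
```

View pics/w3b.png

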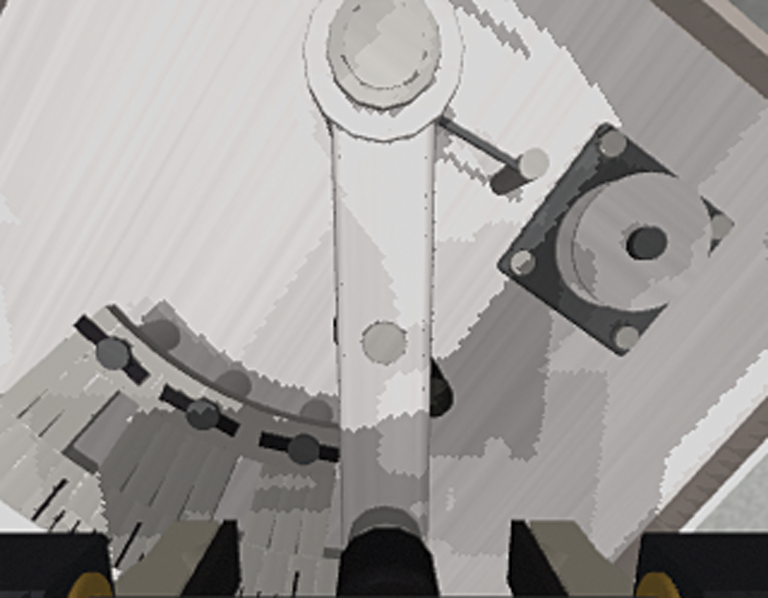

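The crop shows the knob at about x=388 between the open jaws (238 and 512), with the sector's slots and scale on the left. I close on it.

```bash
python3 -m handwheel '[{"grip":0.6,"travel":[0,0,0],"spin":0},{"grip":0.6,"travel":[0,0,0],"spin":0},{"grip":0.6,"travel":[0,0,0],"spin":0},{"grip":0.6,"travel":[0,0,0],"spin":0}]' 30
python3 - <<'E'
from h import *
# rectify w2 scale to polar about pivot: angle below rest vs radius, at z~.138
im=cv2.imread('pics/w2.png'); c,M=T('wrist')
from scipy.spatial.transform import Rotation as R
Tc=np.array(c['T_tool_cam']); B=np.eye(4); B[:3,:3]=R.from_euler('xyz',[-179.9586,-.0314,142.2317],degrees=True).as_matrix(); B[:3,3]=[.65161,-.00368,.27407]
ct=(c,B@Tc)
k=np.array([.652,-.004]); u=np.array([np.cos(np.radians(142)),np.sin(np.radians(142))])
pv=k+.13*u; print(pv, proj(ct,[*pv,.13]))
a=np.arange(-5,50,.08); r=np.arange(.06,.155,.00025)
A,Rr=np.meshgrid(np.radians(-38-a),r)
P=np.stack([pv[0]+Rr*np.cos(A),pv[1]+Rr*np.sin(A),np.full(A.shape,.125)],-1)
Mi=np.linalg.inv(ct[1]); Q=P@Mi[:3,:3].T+Mi[:3,3]
o=cv2.remap(im,(c['fx']*Q[...,0]/Q[...,2]+c['cx']).astype('f4'),(c['fy']*Q[...,1]/Q[...,2]+c['cy']).astype('f4'),cv2.INTER_CUBIC)
o=cv2.resize(o,(770,500))
for d in range(0,50,10): cv2.putText(o,str(d),(int((d+5)*14),12),0,.4,(0,0,255),1); cv2.line(o,(int((d+5)*14),14),(int((d+5)*14),24),(0,0,255),1)
cv2.imwrite('pics/polar.png',o)
E
```

```text
time_s: 7.95
tcp_pos: [0.6522, -0.0035, 0.1672]
eef_rot: [179.9, 0.0, 142.2]
contact_force: [2.5, 3.6, -1.7]
gripper_width: 0.0251
gripper_force: 30.0
[0.5495586  0.07603599] [np.float64(256.84869081729727), np.float64(59.71912018827078)]
```

View pics/polar.png

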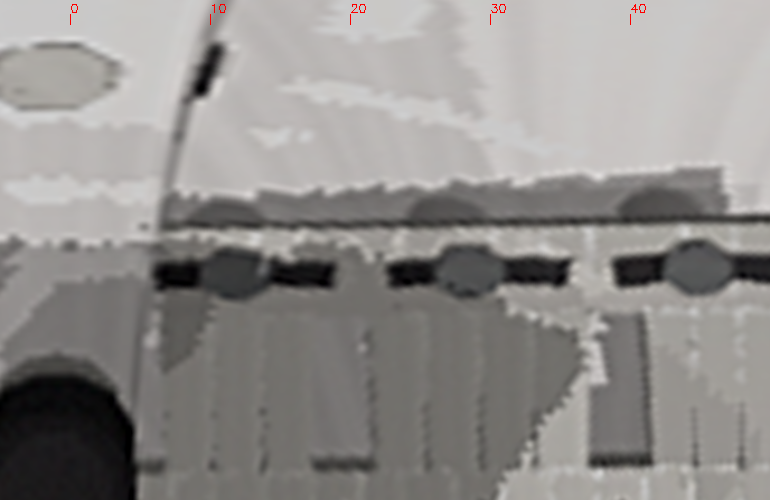

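The unrolled scale shows the 20 notch centred at 19.5 degrees and the 40 notch at about 39.5 from rest, so the sector is set almost at nominal. I draw the plunger.

```bash
python3 -m handwheel '[{"grip":0.6,"travel":[0,0,-0.1],"spin":0},{"grip":0.6,"travel":[0,0,-0.15],"spin":0},{"grip":0.6,"travel":[0,0,-0.15],"spin":0},{"grip":0.6,"travel":[0,0,0],"spin":0},{"grip":0.6,"travel":[0,0,0],"spin":0}]' 40
python3 - <<'E'
from h import *
# swing steps: constant 4 deg arm per row, spin 0.6*5=3 deg, translation in current tool frame
s=telemetry.get_state(); k=np.array(s['tcp_pos'][:2]); y=s['eef_rot'][2]
print(k,y,s['contact_force'])
pv=k+.13*np.array([np.cos(np.radians(142)),np.sin(np.radians(142))])
a=-38.; yy=y
for i in range(9):
    p=pv+.13*np.array([np.cos(np.radians(a)),np.sin(np.radians(a))]); q=pv+.13*np.array([np.cos(np.radians(a-4)),np.sin(np.radians(a-4))])
    d=q-p; t=np.radians(yy); print(i,a-4,(np.array([d@[np.cos(t),np.sin(t)],d@[np.sin(t),-np.cos(t)]])/.025).round(3), q.round(4)); a-=4; yy-=3
E
```

```text
time_s: 8.57
tcp_pos: [0.6515, -0.0038, 0.1753]
eef_rot: [-180.0, -0.1, 142.1]
contact_force: [6.7, 1.2, -12.3]
gripper_width: 0.0246
gripper_force: 40.0
[ 0.65154855 -0.00383121] 142.14618895899463 [  6.70258959   1.15324874 -12.2668417 ]
0 -42.0 [ 0.014 -0.363] [ 0.6457 -0.0108]
1 -46.0 [ 0.02  -0.362] [ 0.6394 -0.0173]
2 -50.0 [ 0.026 -0.362] [ 0.6327 -0.0234]
3 -54.0 [ 0.033 -0.361] [ 0.6255 -0.029 ]
4 -58.0 [ 0.039 -0.361] [ 0.618 -0.034]
5 -62.0 [ 0.045 -0.36 ] [ 0.6101 -0.0386]
6 -66.0 [ 0.051 -0.359] [ 0.602  -0.0426]
7 -70.0 [ 0.058 -0.358] [ 0.5936 -0.046 ]
8 -74.0 [ 0.064 -0.357] [ 0.5849 -0.0488]
```

```bash
python3 -m handwheel '[{"grip":0.6,"travel":[0,0,-0.06],"spin":0},{"grip":0.6,"travel":[0.014,-0.36,0],"spin":0.6},{"grip":0.6,"travel":[0.02,-0.36,0],"spin":0.6},{"grip":0.6,"travel":[0.026,-0.36,0],"spin":0.6},{"grip":0.6,"travel":[0.033,-0.36,0],"spin":0.6},{"grip":0.6,"travel":[0,0,0],"spin":0},{"grip":0.6,"travel":[0,0,0],"spin":0}]' 40
python3 -c "
from h import *
s=telemetry.get_state();p=s['tcp_pos'][:2]-np.array([.5491,.0762]);print(s['joints'][5],np.hypot(*p),np.degrees(np.arctan2(p[1],p[0]))+38)"
```

```text
time_s: 9.45
tcp_pos: [0.6264, -0.0283, 0.1771]
eef_rot: [179.9, -0.0, 130.1]
contact_force: [8.9, 2.6, -12.6]
gripper_width: 0.0249
gripper_force: 40.0
-155.0330527717464 0.13003075806863584 -15.508736789573781
```

```bash
python3 -m handwheel '[{"grip":0.6,"travel":[0.039,-0.36,0],"spin":0.6},{"grip":0.6,"travel":[0.045,-0.36,0],"spin":0.6},{"grip":0.6,"travel":[0.051,-0.36,0],"spin":0.6},{"grip":0.6,"travel":[0.058,-0.36,0],"spin":0.6},{"grip":0.6,"travel":[0,0,0],"spin":0},{"grip":0.6,"travel":[0,0,0],"spin":0}]' 40
python3 -c "
from h import *
s=telemetry.get_state();p=s['tcp_pos'][:2]-np.array([.5491,.0762]);print(s['joints'][5],np.hypot(*p),np.degrees(np.arctan2(p[1],p[0]))+38)"
```

```text
time_s: 10.2
tcp_pos: [0.5948, -0.0456, 0.1775]
eef_rot: [179.9, -0.0, 118.1]
contact_force: [9.7, 1.5, -11.8]
gripper_width: 0.0248
gripper_force: 40.0
-166.21202796822024 0.13004854671230417 -31.435373403228937
```

```bash
python3 -m handwheel '[{"grip":0.6,"travel":[0,0,0.06],"spin":0},{"grip":0.6,"travel":[0,0,0.06],"spin":0},{"grip":0.6,"travel":[0,0,0],"spin":0},{"grip":0.6,"travel":[0,0,0],"spin":0}]' 40; python3 -m handwheel '[{"grip":0.6,"travel":[0,0,0.02],"spin":0},{"grip":0.6,"travel":[0,0,0],"spin":0}]' 40
```

```text
time_s: 10.7
tcp_pos: [0.5949, -0.0455, 0.1745]
eef_rot: [179.9, -0.0, 118.1]
contact_force: [10.4, 1.9, -11.6]
gripper_width: 0.0247
gripper_force: 40.0
time_s: 10.95
tcp_pos: [0.5949, -0.0455, 0.174]
eef_rot: [179.9, -0.0, 118.1]
contact_force: [10.4, 1.3, -10.8]
gripper_width: 0.0249
gripper_force: 40.0
```

Still bearing the spring; continue down in 0.5 mm steps.

```bash
python3 -m handwheel '[{"grip":0.6,"travel":[0,0,0.02],"spin":0},{"grip":0.6,"travel":[0,0,0],"spin":0}]' 40; python3 -m handwheel '[{"grip":0.6,"travel":[0,0,0.02],"spin":0},{"grip":0.6,"travel":[0,0,0],"spin":0}]' 40
```

```text
time_s: 11.2
tcp_pos: [0.595, -0.0455, 0.1736]
eef_rot: [179.9, -0.0, 118.1]
contact_force: [10.3, 1.4, -11.7]
gripper_width: 0.025
gripper_force: 40.0
time_s: 11.45
tcp_pos: [0.595, -0.0455, 0.1732]
eef_rot: [179.9, 0.0, 118.1]
contact_force: [9.5, 1.2, -11.1]
gripper_width: 0.025
gripper_force: 40.0
```

```bash
python3 -m handwheel '[{"grip":0.6,"travel":[0,0,0.02],"spin":0},{"grip":0.6,"travel":[0,0,0],"spin":0}]' 40
```

```text
time_s: 11.7
tcp_pos: [0.5952, -0.0455, 0.1732]
eef_rot: [179.8, 0.0, 118.1]
contact_force: [8.8, 2.5, -8.4]
gripper_width: 0.0248
gripper_force: 40.0
```

```bash
python3 -m handwheel '[{"grip":0.6,"travel":[0,0,0.012],"spin":0},{"grip":0.6,"travel":[0,0,0],"spin":0}]' 40
```

```text
time_s: 11.95
tcp_pos: [0.5954, -0.0454, 0.1731]
eef_rot: [179.8, 0.0, 118.2]
contact_force: [8.2, 2.6, -6.6]
gripper_width: 0.0251
gripper_force: 40.0
```

```bash
python3 -m handwheel '[{"grip":0.5,"travel":[0,0,0],"spin":0},{"grip":0.45,"travel":[0,0,0],"spin":0},{"grip":0.4,"travel":[0,0,0],"spin":0},{"grip":0.36,"travel":[0,0,0],"spin":0},{"grip":0.36,"travel":[0,0,0],"spin":0}]' 10
python3 - <<'E'
from h import *
s=telemetry.get_state();p=s['tcp_pos'][:2]-np.array([.5491,.0762]);a=np.degrees(np.arctan2(p[1],p[0]))
im,ct=cap('wrist','w4.png'); cv2.imwrite('pics/w4b.png',cv2.resize(im[100:330,130:400],None,fx=2.6,fy=2.6)[:,:,::-1])
print(np.hypot(*p),a+38,s['eef_rot'])
t=np.radians(s['eef_rot'][2]); pv=np.array([.5491,.0762])
for b in range(int(a)-1,-82,-2):
    d=.13*np.array([np.cos(np.radians(b-1))-np.cos(np.radians(b)),np.sin(np.radians(b-1))-np.sin(np.radians(b))])
    print(b+38,'per deg',(np.array([d@[np.cos(t),np.sin(t)],d@[np.sin(t),-np.cos(t)]])/.025).round(4))
E
```

```text
time_s: 12.58
tcp_pos: [0.5941, -0.0457, 0.1734]
eef_rot: [179.9, 0.0, 118.2]
contact_force: [4.3, 3.1, -2.5]
gripper_width: 0.0278
gripper_force: 2.7
0.1299766494634443 -31.732804770163966 [1.79938969e+02 6.50842136e-03 1.18196906e+02]
-32 per deg [ 0.0137 -0.0897]
-34 per deg [ 0.0168 -0.0892]
-36 per deg [ 0.0199 -0.0885]
-38 per deg [ 0.023  -0.0878]
-40 per deg [ 0.0261 -0.0869]
-42 per deg [ 0.0291 -0.086 ]
```

View pics/w4b.png

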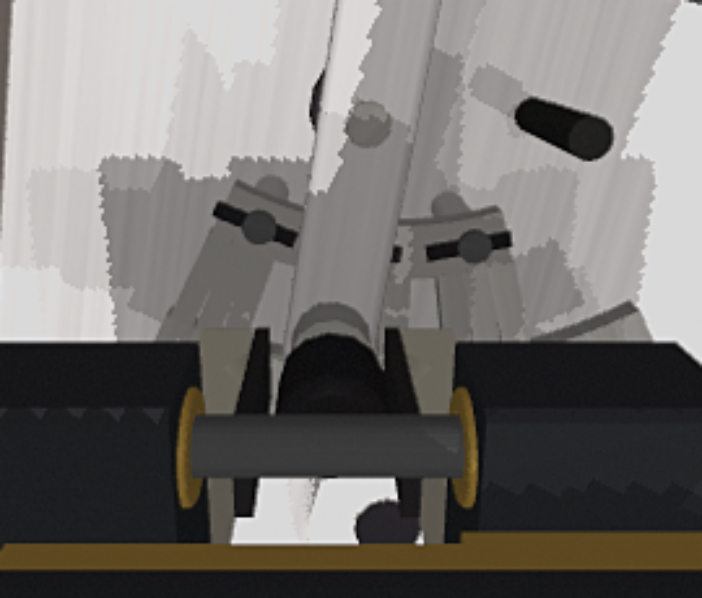

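The crop shows the knob loose between the pads, resting on the trailing (right) one, with a small gap at the left pad (x 270-278). I now push on gently.

```bash
python3 -m handwheel '[{"grip":0.36,"travel":[0.015,-0.09,0],"spin":0},{"grip":0.36,"travel":[0.016,-0.09,0],"spin":0},{"grip":0.36,"travel":[0.017,-0.09,0],"spin":0},{"grip":0.36,"travel":[0.018,-0.09,0],"spin":0},{"grip":0.36,"travel":[0.01,-0.045,0],"spin":0},{"grip":0.36,"travel":[0,0,0],"spin":0}]' 10
cat > st.py <<'E'
from h import *
s=telemetry.get_state();p=s['tcp_pos'][:2]-np.array([.5491,.0762]);a=np.arctan2(p[1],p[0])
f=s['contact_force'];print('r',np.hypot(*p),'ang',np.degrees(a)+38,'tang',-(f[0]*np.sin(a)-f[1]*np.cos(a)),'rad',f[0]*np.cos(a)+f[1]*np.sin(a))
E
python3 st.py
```

```text
time_s: 13.38
tcp_pos: [0.5848, -0.0493, 0.1736]
eef_rot: [179.9, 0.1, 118.2]
contact_force: [6.8, 1.2, -4.1]
gripper_width: 0.0287
gripper_force: 3.0
r 0.13046762394539507 ang -36.12022639597312 tang 6.863481826360081 rad 0.7347969220262991
```

```bash
python3 -m handwheel '[{"grip":0.36,"travel":[0.014,-0.06,0],"spin":0},{"grip":0.36,"travel":[0.014,-0.06,0],"spin":0},{"grip":0.36,"travel":[0,0,0],"spin":0}]' 10
python3 st.py
python3 -m handwheel '[{"grip":0.36,"travel":[0.006,-0.022,0],"spin":0},{"grip":0.36,"travel":[0.006,-0.022,0],"spin":0},{"grip":0.36,"travel":[0,0,0],"spin":0}]' 10
python3 st.py
```

```text
time_s: 13.75
tcp_pos: [0.5818, -0.0501, 0.1736]
eef_rot: [179.9, 0.1, 118.2]
contact_force: [5.5, 0.9, -3.7]
gripper_width: 0.0281
gripper_force: 2.9
r 0.1304979353621535 ang -37.501881206322736 tang 5.5351329935798494 rad 0.5358928347242208
time_s: 14.12
tcp_pos: [0.5808, -0.0503, 0.1735]
eef_rot: [179.9, 0.1, 118.2]
contact_force: [7.4, 0.9, -3.8]
gripper_width: 0.0283
gripper_force: 3.1
r 0.13043422574142144 ang -37.947769042030316 tang 7.373707833330597 rad 0.9569588000785719
```

```bash
python3 -m handwheel '[{"grip":0.36,"travel":[0.006,-0.022,0],"spin":0},{"grip":0.36,"travel":[0.006,-0.022,0],"spin":0},{"grip":0.36,"travel":[0,0,0],"spin":0}]' 10
python3 st.py
```

```text
time_s: 14.5
tcp_pos: [0.5792, -0.0505, 0.1737]
eef_rot: [179.9, 0.0, 118.2]
contact_force: [4.7, 1.7, -1.3]
gripper_width: 0.0285
gripper_force: 2.5
r 0.13018555933203868 ang -38.64485130291935 tang 4.95181394257888 rad -0.5437367335577372
```

```bash
python3 -m handwheel '[{"grip":0.36,"travel":[0.006,-0.022,0],"spin":0},{"grip":0.36,"travel":[0,0,0],"spin":0}]' 10
python3 st.py; python3 -c "
from h import *
cap('wrist','w5.png');print(models.find_in('wrist','knob')[:2])"
```

```text
time_s: 14.75
tcp_pos: [0.5789, -0.0505, 0.1737]
eef_rot: [179.9, 0.0, 118.2]
contact_force: [5.3, 1.7, -1.4]
gripper_width: 0.0279
gripper_force: 3.0
r 0.1301610134382325 ang -38.779039938369195 tang 5.598448767264859 rad -0.46926926016941417
[{'position': [259.3, 240.8], 'p': 0.8}]
```

The vertical force fell from 3.8 to 1.3 N, so the plunger may have dropped. I compare the pictures before and after.

```bash
python3 -c "
import cv2,numpy as np
a=cv2.imread('pics/w4.png')[190:310,190:330];b=cv2.imread('pics/w5.png')[190:310,190:330]
cv2.imwrite('pics/cmp.png',cv2.resize(np.hstack([a,b]),None,fx=2.8,fy=2.8))"
```

```text
(no output)
```

View pics/cmp.png

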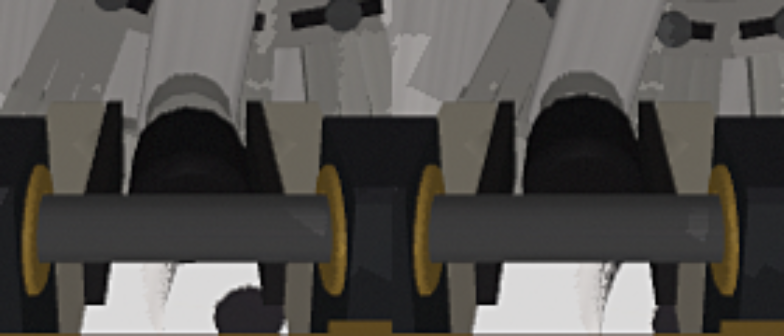

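The right half shows the knob about 4 px lower over the guide than the left half, so the plunger has dropped. I ease the finger back slowly to check that the arm stays held.

```bash
python3 -m handwheel '[{"grip":0.36,"travel":[-0.006,0.03,0],"spin":0},{"grip":0.36,"travel":[-0.006,0.03,0],"spin":0},{"grip":0.36,"travel":[0,0,0],"spin":0}]' 10
python3 st.py
python3 -m handwheel '[{"grip":0.36,"travel":[-0.006,0.02,0],"spin":0},{"grip":0.36,"travel":[0,0,0],"spin":0}]' 10
python3 st.py
python3 -c "
from h import *
cap('wrist','w6.png');a=cv2.imread('pics/w5.png')[190:310,190:330];b=cv2.imread('pics/w6.png')[190:310,190:330]
cv2.imwrite('pics/cmp2.png',cv2.resize(np.hstack([a,b]),None,fx=2.8,fy=2.8))"
```

```text
time_s: 15.22
tcp_pos: [0.5793, -0.0504, 0.1735]
eef_rot: [-180.0, 0.0, 118.2]
contact_force: [1.8, 0.9, 2.2]
gripper_width: 0.0277
gripper_force: 1.0
r 0.1301722285045591 ang -38.573134858907764 tang 1.9272340941109698 rad -0.45744794070178996
time_s: 15.48
tcp_pos: [0.5794, -0.0503, 0.173]
eef_rot: [-179.9, -0.0, 118.2]
contact_force: [-0.8, 0.5, 1.3]
gripper_width: 0.0281
gripper_force: 0.3
r 0.13009643782466007 ang -38.521152227393756 tang -0.7011302797743917 rad -0.6720186796833723
```

View pics/cmp2.png

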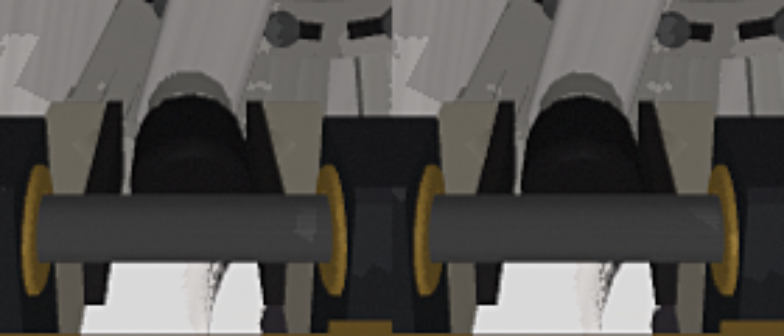

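The force fell to zero with the knob unmoved, so the notch holds the arm. I open gently, then rise.

```bash
python3 -m handwheel '[{"grip":0.33,"travel":[0,0,0],"spin":0},{"grip":0.3,"travel":[0,0,0],"spin":0},{"grip":0.25,"travel":[0,0,0],"spin":0},{"grip":0.0,"travel":[0,0,0],"spin":0},{"grip":-0.4,"travel":[0,0,0],"spin":0},{"grip":-0.6,"travel":[0,0,0],"spin":0},{"grip":-0.6,"travel":[0,0,0],"spin":0},{"grip":-0.6,"travel":[0,0,0],"spin":0}]' 10
python3 -m handwheel '[{"grip":-0.6,"travel":[0,0,-0.4],"spin":0},{"grip":-0.6,"travel":[0,0,-0.8],"spin":0},{"grip":-0.6,"travel":[0,0,-1],"spin":0},{"grip":-0.6,"travel":[0,0,-1],"spin":0},{"grip":-0.6,"travel":[0,0,-0.8],"spin":0},{"grip":-0.6,"travel":[0,0,0],"spin":0},{"grip":-0.6,"travel":[0,0,0],"spin":0}]'
python3 -c "
from h import *
im,ct=cap('wrist','w7.png');
q=models.find_in('wrist','knob')[:1];print(q)
p=ray('wrist',q[0]['position'],.18,ct)[:2]-np.array([.5491,.0762]);print(np.hypot(*p),np.degrees(np.arctan2(p[1],p[0]))+38)"
```

```text
time_s: 16.52
tcp_pos: [0.58, -0.0501, 0.1733]
eef_rot: [180.0, -0.0, 118.2]
contact_force: [0.2, -0.6, -0.8]
gripper_width: 0.0694
gripper_force: 0.0
time_s: 17.4
tcp_pos: [0.5797, -0.05, 0.273]
eef_rot: [-180.0, -0.0, 118.2]
contact_force: [0.8, 0.1, 0.3]
gripper_width: 0.07
gripper_force: 0.0
[{'position': [257.0, 195.4], 'p': 0.83}]
0.12630973592510616 -38.55163376952339
```

View pics/w7.png

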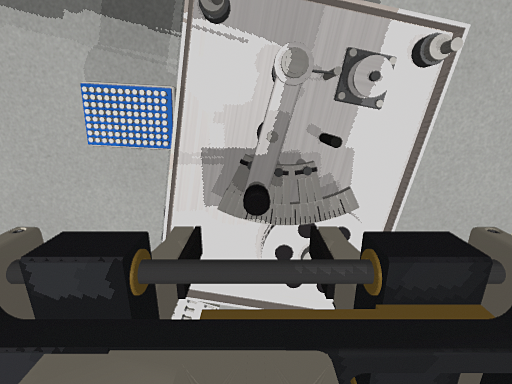

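The arm stays parked with the knob at (257,198), at about 38.5 degrees. The robot is clear of everything and the bystanders are untouched.

```bash
python3 -c "
from plant import close_job
print(close_job())"
```

```text
the job is handed in; nothing more can be done
None
```

The tensioner arm is parked in the 40 notch (about 38.5 degrees from rest) and stayed put after I let go and raised the gripper clear; the job was handed in at about 17.5 s of 42 s, but no verdict came back.

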